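# Jack up the rack platform and hold it

## Task

The tube-rack platform must be held clear of its rest pillars while they are adjusted: pick the saddle post that fits the bore of the small lever jack and seat it fully home in the ram, then slide the jack along the worktop until the saddle stands centred under the round lift pad of the platform's front tongue. Push the jack's handle all the way down so that the jack alone raises the platform, and finish while still holding the handle down: do not let go. Do not lift the platform by hand, and leave the other things on the worktop where they are.

Things in the scene. Friction and masses are not known exactly. Their poses are not given: they have to be found in the camera images.
- jack: Loose steel lever jack, 0.9 kg. Origin: underside, z up. Base 205 x 80 x 8 mm (x=-110 to 95). Ram axis x=+60 mm, y=0; collar round it 52 mm wide, 35 mm high. Grip it by two upright cheeks, 40 mm wide over both (y=-20 to 20), x=-75 to 8 mm, z=8 to 48 mm: e.g. across y at x=-55 mm, fingertips just above the base. Handle rises from between them toward -x.
- ram_mouth (a point): Centre of the mouth of the jack ram's bore: 50 mm above the worktop when the handle is up, at jack x=+60 mm. Plain round bore 24 mm in diameter, 24 mm deep, in a 36 mm ram. Axes as the jack's.
- jack_handle (a joint): Angle of the jack's handle in rad: 0 = up at rest, 0.35 = fully down at its stop. Pivot at jack x=0, z=30 mm. Pushing it down raises the ram by 63 mm per rad (22 mm in all). A spring and the load push it back up when let go; holding it down takes about 8 to 12 N at the pad with the platform on the saddle.
- handle_pad (a point): Centre of the upper face of the flat rubber pad (44 x 28 x 10 mm) at the end of the jack handle, 140 mm from the pivot toward jack -x; about 83 mm above the worktop with the handle up and 35 mm with it fully down (it moves about 10 mm toward jack -x on the way).
- saddle_post: The saddle post that fits: loose upright steel post. Shank 20 mm in diameter, 22 mm long, foot tapered to 14 mm over its last 8 mm, below a round head 40 mm in diameter and 12 mm thick; 34 mm tall. Origin: centre of the foot, z up. Seated, the head's shoulder rests on the ram, the origin 22 mm below ram_mouth. Grip the head, fingertips at most 14 mm below its shoulder (collar).
- thick_post: The saddle post that does not fit: the same head, but a shank 27 mm in diameter (foot tapered to 21 mm); 34 mm tall, loose. Origin: centre of the foot. Places of the two posts may be swapped.
- saddle_top (a point): Centre of the flat top of the fitting post's head, 34 mm above its foot; 62 mm above the worktop when seated and the handle is up.
- stand: Platform stand, fixed. Origin: on the worktop under the lift pad; x points back to the hinge (slide the jack in along +x). Its base lies at x=67 to 197 mm, 190 mm wide. It carries the hinged steel platform: 190 mm wide, top at z=81 mm, front edge x=50 mm, with a tongue 44 mm wide, half round end at x=-22 mm; a low ivory tube rack on it, from x=66 mm on, reaches z=105 mm.
- lift_pad (a point): The marked lift point: lowest point of the round pad (26 mm in diameter, slightly domed) under the tongue's end, 67 mm above the worktop when the platform is down: 5 mm above the seated saddle. A round mark on the upper face of the tongue is straight above it.
- platform (a joint): Tilt of the platform in rad about its rear hinge, which lies 175 mm behind the lift pad: 0 = down on its two rest pillars, positive = front raised; a full jack stroke gives about 0.095. Some 10 to 17 N are needed at the lift pad.
- rack: Bystander: loose ivory tube rack, 72 x 182 x 24 mm, standing on the platform; origin at its underside. It stays on the platform.
- conical_flask: Bystander: loose conical flask, 64 mm wide, 106 mm tall; origin at the foot.
- timer: Bystander: loose kitchen-type timer with a round dial, 47 x 66 x 66 mm; origin at the foot.
- stopper: Bystander: loose rubber stopper, 26 mm wide, 28 mm tall; origin at the foot.
There are look-alikes about, which are no part of the job. Leave any green look-alike of the thick_post alone.

How it is judged (in metres and radians):
On the way, in this order (a step that is already met when the one before it is completed fails the run):
1. the fitting saddle post is seated fully home in the jack's ram (horizontal distance between saddle_post and ram_mouth below 0.004 m and z of saddle_post in the frame of ram_mouth below -0.019 m and angle between saddle_post's own z axis and vertical below 0.12 rad), for 0.2 s.
2. the jack stands flat with the seated saddle centred under the lift pad, the platform still down (all of step 1 and horizontal distance between saddle_top and lift_pad below 0.01 m and height (world z) of jack below 0.005 m and angle between jack's own z axis and vertical below 0.05 rad and value of joint platform below 0.015 rad), for 0.2 s.
At the end, for the whole second after the job is handed in: Fingers hold the handle down (over 0.31 rad); the fitting post is seated in the ram (within 4 mm, at most 3 mm proud), within 12 mm of the lift pad's centre and carries the platform, raised over 0.065 rad and still; the jack stands flat; arm and other post do not touch the platform (all of step 1 and horizontal distance between saddle_top and lift_pad below 0.012 m and height (world z) of jack below 0.005 m and angle between jack's own z axis and vertical below 0.05 rad and value of joint jack_handle above 0.31 rad and value of joint platform above 0.065 rad and velocity of joint platform below 0.03 rad/s and contact force between the fingers and jack above 2 N and contact force between saddle_post and stand above 5 N and contact force between each of the arm, the fingers, thick_post and stand below 0.5 N); the arm keeps its last pose, push and grip.
It fails at once if the tube rack falls off the platform (height (world z) of rack below 0.06 m or angle between rack's own z axis and vertical above 0.4 rad).
It fails at once if the platform or its stand is pushed or lifted by the arm (contact force between any of the arm, the fingers and stand above 8 N).
It fails at once if the conical flask is moved or tipped (distance of conical_flask from where it was at the start of the episode above 0.03 m or angle between conical_flask's own z axis and vertical above 0.5 rad).
It fails at once if the timer is moved or tipped (distance of timer from where it was at the start of the episode above 0.03 m or angle between timer's own z axis and vertical above 0.5 rad).
It fails at once if the rubber stopper is moved or tipped (distance of stopper from where it was at the start of the episode above 0.03 m or angle between stopper's own z axis and vertical above 0.5 rad).
It also fails if it takes over 67 s, if anything falls off the work surface, if the arm or the gripper's body presses on something with over 40 N, if the wrist force passes 120 N, or if a joint passes its speed limit or range.

## Robot

A 6-joint arm with a two-finger parallel gripper is mounted at the origin on a cart in front of the work surface, level with it; the furniture and walls round the work are solid. World frame = base frame: x ahead of the robot, y to its left, z up, the work surface at z = 0. Lengths are in mm, angles in rad, forces in N, time in s.
With the tool pointing down it reaches from about 350 to 875 mm from the base axis. Payload 4.2 kg.
Tool frame: the origin (TCP) lies at the very end of the fingers, on their centre line; the grasp point (between the pads) lies bot.pinch_z behind it (bot.pinch_z is the distance from the TCP to the grasp point, in mm); z points along the fingers, y is the line along which they close (so a half turn about z gives the same grasp; the last joint's range is limited). The gripper opens to 85 mm and grips with 20 to 120 N. Pads are 22 mm wide; open, the fingers measure 114 mm over their backs; the gripper's body (76 mm by 85 mm) begins 54 mm behind the grasp point. The pads swing forward as they close: fully open they stand 13 mm farther back than shut.
Start: joints at [-0.96, 0.385, 0.008, 0, -1.194, -0.259], TCP at [215.382, -586.694, 231.312] pointing down, gripper open.
Joint ranges: [-3.14, 3.14], [-1.21, 2.06], [-1.07, 1.41], [-3.16, 2.05], [-2.99, -0.16], [-3.1, 3.1]. Speed limits (rad/s): [2.79, 2.79, 3.14, 3.14, 3.14, 3.14].

## Interface

Orientations are given as a rotation vector (axis times angle).
In Python, from plant import bot gives the robot as it stands. Calls block until the motion is done:
- bot.reach(position, orientation): joint-space move of the TCP to a pose.
- bot.movel(position, ori=None, velocity=150, stop_force=None): straight line of the TCP; ori=None keeps the orientation; velocity is the mean speed in mm/s. With stop_force (N) it stops when the force on the tool has changed by that much, and returns True; else False.
- bot.move_j(angles): joint-space move.
- bot.release() and bot.grasp(f_grip=None): open the fingers fully, or close them until they stop; f_grip is the grip in N (None keeps the last).
- bot.wait(seconds).
- bot.inverse_kinematics(position, orientation): joint angles nearest the present ones, or None.
- bot.read_camera(name): name is "scene" or "top" or "wrist"; returns a dict with "image" (400x640x3 uint8, blue, green, red), "vertical_fov" (degrees; the focal length in pixels is half the picture's height over the tangent of half this angle, whatever the lens; pixels are square), "cx", "cy" (the principal point, pixels), "R" (3x3) and "t" (3): a world point X has camera coordinates R X + t. Camera axes: x right, y down, z forward; pixel columns grow to the right and rows downward; lengths in mm; the calibration is good to about 2 mm. A picture is of the moment at which its call begins. There is no depth.
A pose or a line that the arm cannot do raises bot.IKError and nothing moves.
- bot.close_job(): hands the job in; it is judged then, once.
Readings, each from a call of its own:
- bot.read_clock(): time.
- bot.read_q(): joint angles.
- bot.read_qd(): joint speeds.
- bot.read_joint_torque(): joint torques, N m.
- bot.read_position(): TCP position.
- bot.read_tcp_rot(): TCP orientation.
- bot.read_force(): force on the tool from outside, world axes, zero at the start.
- bot.read_torque(): the same for the moment, N m.
- bot.read_grip_width(): finger opening in mm.
- bot.read_gripper_force(): force on a finger pad.
Only numpy, scipy, OpenCV 4.12 (cv2) and the standard library are available. Lean on these libraries where they do the work, as an engineer would, in place of code of your own. Each camera call takes 0.05 s, during which the arm holds its last target. There are 200 camera calls.

## Working session

There is one attempt and no reset: what is moved stays moved. The work goes in short steps, each a Python script; the robot and the scene stay as the last script left them, time stands still between calls to the robot, and variables do not carry over. Pictures are saved under pics/ and viewed, at most 11 in all, crops included, and the job is handed in when it is done.

```bash
mkdir -p pics; ls; cat > h.py <<'E'
import numpy as np, cv2
from plant import bot
from scipy.spatial.transform import Rotation as Ro
def cam(n):
    c=bot.read_camera(n); c['f']=200/np.tan(np.radians(c['vertical_fov'])/2); c['R']=np.array(c['R']);c['t']=np.array(c['t']); return c
def ray(c,u,v,z):
    d=c['R'].T@np.array([(u-c['cx'])/c['f'],(v-c['cy'])/c['f'],1]); o=-c['R'].T@c['t']
    return o+d*(z-o[2])/d[2]
def proj(c,X):
    p=c['R']@np.array(X,float)+c['t']; return p[:2]/p[2]*c['f']+[c['cx'],c['cy']]
def down(a):  # tool down, closing axis (tool y) at angle a from world x
    y=np.array([np.cos(a),np.sin(a),0]); z=np.array([0,0,-1.]); x=np.cross(y,z)
    return Ro.from_matrix(np.c_[x,y,z]).as_rotvec()
E
python3 - <<'E'
from h import *
import pickle
d={}
for n in ["scene","top"]:
    c=cam(n); d[n]=c; cv2.imwrite(f"pics/{n}0.png",c['image']); print(n,c['f'],-c['R'].T@c['t'],c['R'][2])
pickle.dump(d,open('c0.pkl','wb')); print(bot.read_clock(),bot.pinch_z,bot.read_tcp_rot())
E
```

```text
pics
scene 446.7842540578813 [-516.9774075   721.74738042  886.14101977] [ 0.70075607 -0.46862124 -0.53789874]
top 453.0894663372594 [ 335.68031196   12.26421799 1323.40615451] [ 0.1350501  -0.00394881 -0.9908309 ]
0.1 18.700000000000003 [ 5.49474954e-01 -3.09271732e+00 -2.92627117e-03]
```

View pics/top0.png

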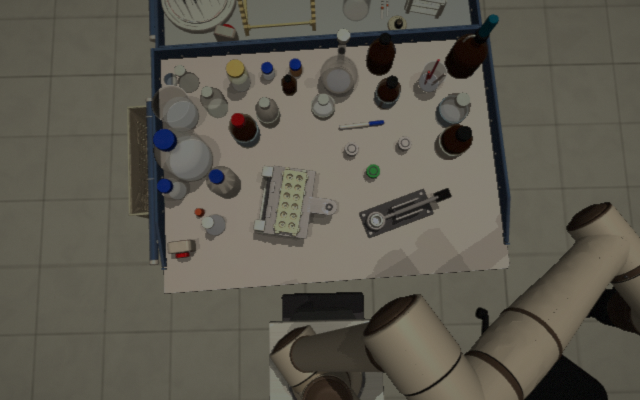

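View pics/scene0.png

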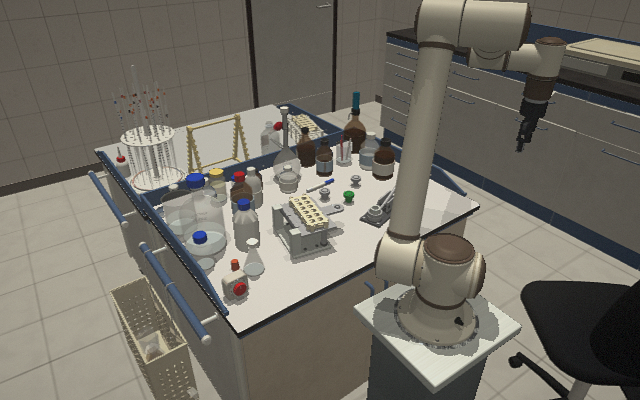

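The top view shows two grey posts at about (351,150) and (404,144), with the green look-alike at (372,172). The jack's ram is at (376,221) and its handle pad at (443,194). The tongue mark is at (330,207), the flask at (211,225) and the timer at (181,247). The stopper is probably at (199,212). I'll check the candidates up close.

```bash
python3 - <<'E'
from h import *
import pickle
d=pickle.load(open('c0.pkl','rb'))
t=d['top'];s=d['scene']
a=cv2.resize(t['image'][120:245,250:460],None,fx=3.8,fy=3.8,interpolation=cv2.INTER_CUBIC)[:, :798]
a=cv2.resize(t['image'][130:240,300:460],(480,330),interpolation=cv2.INTER_CUBIC)
b=cv2.resize(s['image'][168:212,312:367],(320,256),interpolation=cv2.INTER_CUBIC)
m=np.zeros((330,800,3),np.uint8); m[:,:480]=a; m[:256,480:]=b; cv2.imwrite('pics/m1.png',np.clip(m*1.5,0,255))
for n,u,v,z in [('A',351,150,34),('B',404,144,34),('G',372,172,34),('ram',376,221,50),('pad',443,194,83),('tongue',330,207,81)]:
    X=ray(t,u,v,z); print(n,X.round(),proj(s,X).round())
E
```

```text
A [637. -90.  34.] [325. 190.]
B [ 651. -245.   34.] [355. 177.]
G [ 571. -148.   34.] [348. 194.]
ram [ 427. -152.   50.] [375. 207.]
pad [ 496. -336.   83.] [402. 176.]
tongue [467. -23.  81.] [338. 206.][ WARN:0@0.479] global loadsave.cpp:1063 imwrite_ Unsupported depth image for selected encoder is fallbacked to CV_8U.
```

View pics/m1.png

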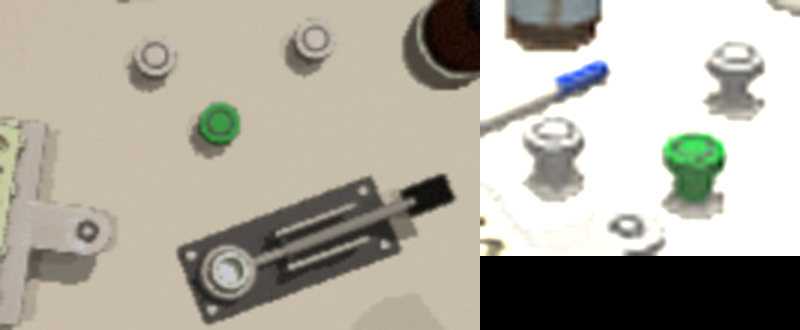

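The shank widths aren't clear from here, so I'll look obliquely with the wrist camera.

```bash
python3 - <<'E'
from h import *
import pickle
def tf(c):
    R=Ro.from_rotvec(bot.read_tcp_rot()).as_matrix(); p=np.array(bot.read_position())
    return R.T@(-c['R'].T@c['t']-p), R.T@c['R'].T[:,2]
c=cam('wrist'); print('cam in tool',*tf(c),c['f'])
def tilt(a,t):
    # yaw a closing axis, tilt forward toward +x world by t
    return (Ro.from_rotvec([0,-t,0])*Ro.from_rotvec(down(a))).as_rotvec()
best=None
for a in (np.pi/2,-np.pi/2):
    for p in ([430,-165,240],[400,-165,240]):
        q=bot.inverse_kinematics(p,tilt(a,0.6)); print(a,p,None if q is None else np.round(q,2))
E
```

```text
cam in tool [  81.79960204   -0.78298815 -141.7637657 ] [-3.16274803e-01 -3.21169654e-04  9.48667563e-01] 359.63742713657314
1.5707963267948966 [430, -165, 240] [-0.02 -0.15 -0.73 -0.03 -0.4  -1.53]
1.5707963267948966 [400, -165, 240] [-0.02 -0.21 -0.77 -0.03 -0.42 -1.52]
-1.5707963267948966 [430, -165, 240] [-0.02 -0.15 -0.73 -0.03 -0.4   1.61]
-1.5707963267948966 [400, -165, 240] [-0.02 -0.21 -0.77 -0.03 -0.42  1.62]
```

```bash
python3 - <<'E'
from h import *
import pickle
P=np.array(bot.read_position())
bot.movel([P[0],P[1],300])
o=(Ro.from_rotvec([0,-.6,0])*Ro.from_rotvec(down(np.pi/2))).as_rotvec()
bot.reach([430,-165,250],o)
c=cam('wrist'); pickle.dump(c,open('w1.pkl','wb')); cv2.imwrite('pics/w1.png',c['image']); print(bot.read_clock())
for n,X in dict(A=[637,-90,34],B=[651,-245,34],G=[571,-148,34],ram=[427,-152,50],tongue=[467,-23,81]).items(): print(n,proj(c,X).round())
E
```

```text
2.525
A [388. 187.]
B [268. 194.]
G [344. 150.]
ram [346.  33.]
tongue [504. 100.]
```

View pics/w1.png

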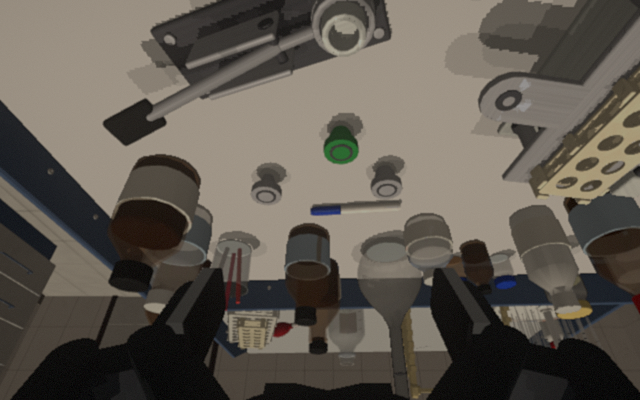

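The wrist picture is upside down. A is at (387,185), B at (267,190), green at (341,150), the ram mouth at (343,30) and the tongue mark at (508,100). I'll enlarge A and B to compare shanks.

```bash
python3 - <<'E'
from h import *
import pickle
c=pickle.load(open('w1.pkl','rb')); im=c['image']
f=lambda u,v:cv2.resize(im[v-32:v+28,u-25:u+25][::-1,::-1],(400,480),interpolation=cv2.INTER_CUBIC)
cv2.imwrite('pics/m2.png',np.clip(np.hstack([f(387,185),f(267,190)])*1.4,0,255).astype(np.uint8))
E
```

```text
(no output)
```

View pics/m2.png

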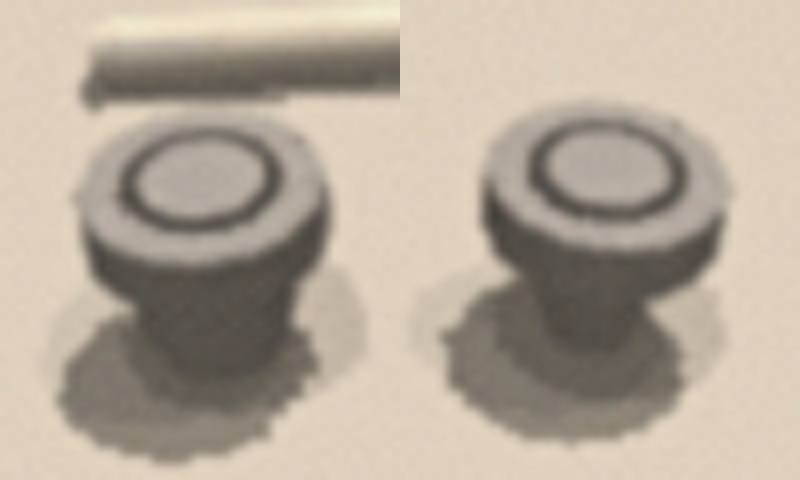

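B at (267,190) has the thin shank: about 18–20 mm scaled to its 40 mm head, against about 25 mm for A. So B is the fitting post, at about (651,−245). Next I'll take close views from straight above.

```bash
python3 - <<'E'
from h import *
import pickle
bot.reach([460,-110,270],down(np.pi/2)); bot.wait(.2)
j=cam('wrist')
bot.reach([651,-245,150],down(np.radians(20))); bot.wait(.2)
b=cam('wrist'); pickle.dump((j,b),open('w2.pkl','wb')); print(bot.read_clock(),bot.read_q())
u,v=proj(b,[651,-245,34]).round().astype(int); print('B proj',u,v)
for c,z,n in ((b,34,'B'),):
    g=cv2.medianBlur(cv2.cvtColor(c['image'],cv2.COLOR_BGR2GRAY),3)
    h=cv2.HoughCircles(g,cv2.HOUGH_GRADIENT,1,30,param1=80,param2=25,minRadius=10,maxRadius=60)
    for x,y,r in (h[0] if h is not None else [])[:6]: print(x,y,r,ray(c,x,y,z).round(1))
m=np.zeros((600,640,3),np.uint8); m[:400]=j['image'];
cr=b['image'][max(0,v-100):v+100,max(0,u-160):u+160]; m[400:400+cr.shape[0],:cr.shape[1]]=cr; print('crop origin',max(0,u-160),max(0,v-100))
cv2.imwrite('pics/m3.png',np.clip(m*1.4,0,255).astype(np.uint8))
E
```

```text
4.8083 [-1.27168108e-01  5.59109113e-01  9.15153913e-02  5.58676694e-05
 -1.10092174e+00 -2.66411276e+00]
B proj 328 192
366.5 350.5 42.7 [ 733.7 -371.2   34. ]
263.5 375.5 59.4 [ 656.  -428.8   34. ]
552.5 217.5 46.0 [ 822.2 -204.7   34. ]
273.5 319.5 48.3 [ 646.6 -368.    34. ]
524.5 200.5 46.0 [ 794.7 -199.9   34. ]
330.5 196.5 17.0 [ 654.3 -247.5   34. ]
crop origin 168 92
```

View pics/m3.png

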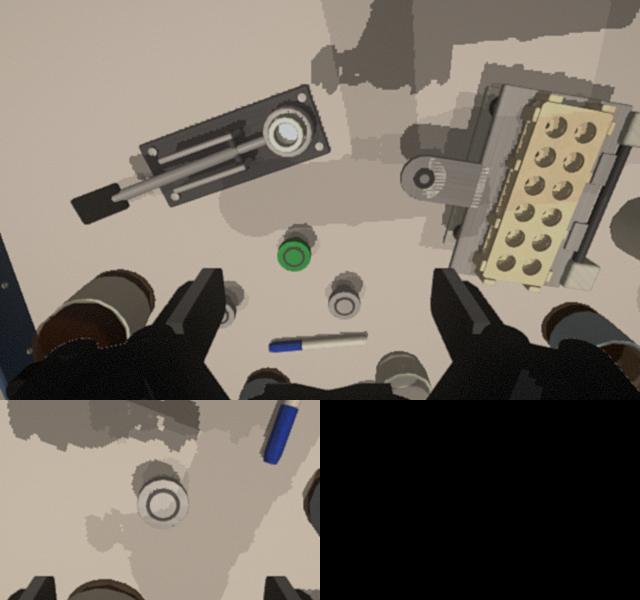

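In the lower crop, post B's ring is centred at (330.5,196.5) in the full picture. In the upper picture the ram mouth is at (288,132), the handle pad at (100,203) and the tongue mark at (424,179). I'll grasp B now and refine the jack and stand numbers in the same script.

```bash
python3 - <<'E'
from h import *
import pickle
j,b=pickle.load(open('w2.pkl','rb'))
g=cv2.medianBlur(cv2.cvtColor(j['image'],cv2.COLOR_BGR2GRAY),3)
def circ(u,v,r0,r1,n,z,w=45):
    s=g[v-w:v+w,u-w:u+w]; s=cv2.resize(s,None,fx=3,fy=3,interpolation=cv2.INTER_CUBIC)
    h=cv2.HoughCircles(s,cv2.HOUGH_GRADIENT,1,6,param1=90,param2=20,minRadius=r0*3,maxRadius=r1*3)
    for x,y,r in h[0][:5] if h is not None else []: print(n,round(u-w+x/3,1),round(v-w+y/3,1),round(r/3,1),ray(j,u-w+x/3,v-w+y/3,z).round(1))
circ(288,132,10,28,'ram',50); circ(424,179,4,14,'mark',81,25)
print('ram px/mm', proj(j,[427,-152,50])-proj(j,[427,-142,50]))
for n,u,v,z in [('pad',100,203,83),('c1',140,150,8),('c2',309,86,8),('c3',330,150,8),('c4',170,206,8),('h1',556,127,105),('h2',507,262,105),('k1',585,132,105),('k2',532,267,105),('mark',424,179,81)]: print(n,ray(j,u,v,z).round(1))
o=down(np.radians(20))
bot.reach([654.3,-247.5,80],o); bot.movel([654.3,-247.5,9.5],velocity=100)
bot.grasp(40); print('w',bot.read_grip_width(),bot.read_gripper_force())
bot.movel([654.3,-247.5,120]); print('w',bot.read_grip_width(),bot.read_clock())
c=cam('wrist'); pickle.dump(c,open('w3.pkl','wb')); cv2.imwrite('pics/w3.png',c['image'])
E
```

```text
ram 287.8 133.2 23.6 [ 428.4 -151.3   50. ]
ram 285.2 129.8 21.5 [ 425.  -153.8   50. ]
ram 285.8 134.2 16.9 [ 429.3 -153.3   50. ]
ram 289.8 131.8 21.4 [ 427.  -149.3   50. ]
ram 287.8 129.8 21.6 [ 425.1 -151.2   50. ]
mark 423.5 177.5 11.0 [466.1 -20.5  81. ]
mark 425.8 179.2 11.6 [467.7 -18.1  81. ]
mark 425.5 176.5 8.9 [465.1 -18.6  81. ]
ram px/mm [-10.01774363   0.01976617]
pad [ 490.4 -331.8   83. ]
c1 [ 452.9 -323.9    8. ]
c2 [ 384.1 -131.4    8. ]
c3 [ 453.3 -108.9    8. ]
c4 [ 520.2 -299.4    8. ]
h1 [415.9  81.1 105. ]
h2 [543.3  59.6 105. ]
k1 [420.1 106.5 105. ]
k2 [548.7  84.5 105. ]
mark [467.6 -19.9  81. ]
w 38.49137279910423 39.99343156814575
w 38.49940320131069 7.4333
```

Post gripped. Jack heading is about 109.5°, with the ram at about (428.7,−151.4). Now I'll insert the post.

```bash
python3 - <<'E'
from h import *
o=down(np.radians(19.5)); x,y=428.7,-151.4
bot.movel([654.3,-247.5,160]); bot.reach([x,y,130],o); bot.movel([x,y,63],velocity=120); bot.wait(.2)
f0=np.array(bot.read_force())
s=bot.movel([x,y,36],velocity=25,stop_force=12); print(s,bot.read_position(),np.array(bot.read_force())-f0,bot.read_grip_width(),bot.read_clock())
E
```

```text
True [ 429.99307695 -152.26816238   38.15324766] [ 1.08165353 -1.27744716  6.74657755] 38.51304394280341 10.7417
```

It stopped at z 38.2, against 37.5 for fully home. I'll press lightly, release and look.

```bash
python3 - <<'E'
from h import *
import pickle
p=bot.read_position()
print(bot.movel([p[0],p[1],35.5],velocity=20,stop_force=20),bot.read_position())
bot.release(); p=bot.read_position(); print(p); bot.movel([p[0],p[1],140]); 
bot.reach([460,-110,270],down(np.pi/2)); bot.wait(.2)
c=cam('wrist'); pickle.dump((c,cam('top'),cam('scene')),open('w4.pkl','wb')); 
m=np.zeros((600,640,3),np.uint8); m[:400]=c['image']; cr=c['image'][90:170,240:340]; m[400:,:250]=cv2.resize(cr,(250,200),interpolation=cv2.INTER_CUBIC)
cv2.imwrite('pics/m4.png',np.clip(m*1.4,0,255).astype(np.uint8)); print(bot.read_clock())
E
```

```text
True [ 430.08826795 -152.44694273   38.06981248]
[ 430.28522804 -152.75093121   37.56973591]
13.7167
```

View pics/m4.png

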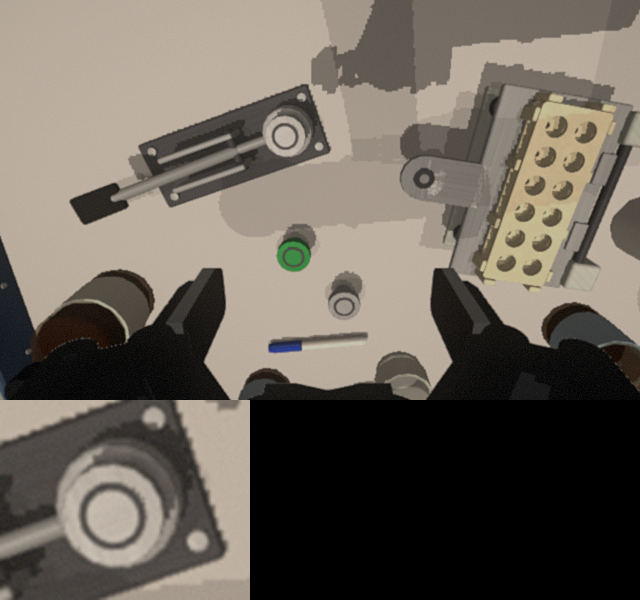

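The saddle post sits in the ram with its ring at about (284,136). The jack is otherwise unmoved and the tongue mark is at (424,179). Next I'll grip the jack, turn it to the stand's heading (about 80.4°), park it 60 mm short and re-measure.

```bash
cat >> h.py <<'E'
def ring(c,u,v,z,r0,r1,w,n):
    "Hough circle candidates near a guess"
    u,v=int(u),int(v); g=cv2.cvtColor(c['image'],cv2.COLOR_BGR2GRAY)[v-w:v+w,u-w:u+w]
    s=cv2.GaussianBlur(cv2.resize(g,None,fx=4,fy=4,interpolation=cv2.INTER_CUBIC),(0,0),2)
    h=cv2.HoughCircles(s,cv2.HOUGH_GRADIENT,1,4,param1=60,param2=18,minRadius=r0*4,maxRadius=r1*4)
    for x,y,r in h[0][:4] if h is not None else []: print(n,round(u-w+x/4,1),round(v-w+y/4,1),round(r/4,1),ray(c,u-w+x/4,v-w+y/4,z).round(1))
E
python3 - <<'E'
from h import *
import pickle
w=pickle.load(open('w4.pkl','rb'))[0]
ring(w,285,136,62,9,14,30,'saddle'); ring(w,424,179,81,4,12,20,'mark')
sad=ray(w,284.6,136,62)[:2]; print(sad)
d1=np.array([np.cos(np.radians(109.5)),np.sin(np.radians(109.5))]); d2=np.array([np.cos(np.radians(80.4)),np.sin(np.radians(80.4))])
G1=sad-115*d1; G2=np.array([467,-20.5])-175*d2
o1=down(np.radians(199.5)); o2=down(np.radians(170.4))
bot.reach([*G1,150],o1); bot.movel([*G1,12],velocity=110); bot.grasp(60); print(bot.read_grip_width(),bot.read_position())
p=bot.read_position()
bot.movel([*G2,p[2]],o2,velocity=60); print(bot.read_position(),bot.read_force(),bot.read_grip_width())
bot.release(); bot.movel([*G2,150]); bot.reach([470,-80,270],down(np.pi/2)); bot.wait(.2)
c=cam('wrist'); pickle.dump(c,open('w5.pkl','wb')); cv2.imwrite('pics/w5.png',np.clip(c['image']*1.4,0,255).astype(np.uint8)); print(bot.read_clock())
E
```

```text
saddle 285.1 136.4 13.3 [ 430.  -152.3   62. ]
saddle 284.4 135.6 12.8 [ 429.3 -153.    62. ]
saddle 286.1 137.4 12.2 [ 431.  -151.3   62. ]
saddle 286.1 135.4 11.9 [ 429.  -151.3   62. ]
mark 424.6 177.6 9.9 [466.4 -19.2  81. ]
mark 423.4 178.9 9.9 [467.6 -20.3  81. ]
mark 424.4 178.6 4.8 [467.3 -19.4  81. ]
mark 423.1 177.9 10.2 [466.6 -20.6  81. ]
[ 429.63152639 -152.772474  ]
39.54709548201629 [ 468.0427452  -261.24533873   12.46826346]
[ 437.82429895 -193.17558905   12.43980398] [-0.38863181 -2.53218368  1.61881825] 39.41260363322227
22.2333
```

View pics/w5.png

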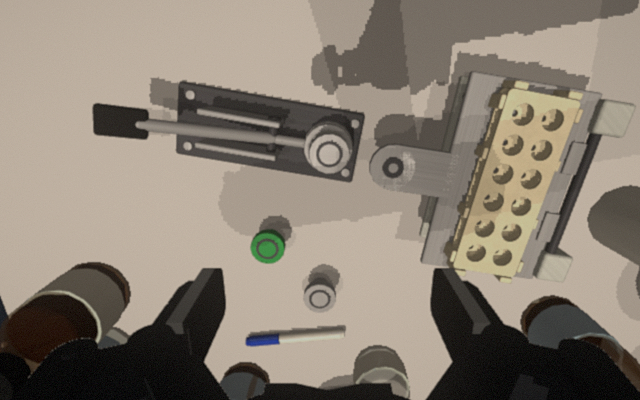

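The jack stands flat with the saddle seated. Its ring is at (330,153), with the tongue mark at (393,168) straight ahead. I'll measure both in this view and slide in by the difference.

```bash
python3 - <<'E'
from h import *
import pickle
c=pickle.load(open('w5.pkl','rb'))
ring(c,330,153,62,9,14,30,'saddle'); ring(c,393,168,81,4,12,20,'mark')
s=ray(c,330,153,62)[:2]; m=ray(c,392.8,167.5,81)[:2]
r=(ray(c,180,83,8)+ray(c,178,153,8))/2; f=(ray(c,364,113,8)+ray(c,354,181,8))/2
d2=np.array([np.cos(np.radians(80.4)),np.sin(np.radians(80.4))])
print(s,m,m-s,'along',(m-s)@d2,'lat',(m-s)@[-d2[1],d2[0]],'heading',np.degrees(np.arctan2(*(f-r)[1::-1])),np.linalg.norm(f-r))
E
```

```text
saddle 329.1 154.1 13.0 [457.9 -79.8  62. ]
saddle 327.9 154.9 11.6 [458.6 -81.   62. ]
saddle 330.6 153.1 11.9 [456.9 -78.3  62. ]
saddle 328.6 152.6 11.6 [456.4 -80.3  62. ]
mark 393.6 167.1 10.2 [466.6 -19.2  81. ]
mark 393.1 168.1 4.8 [467.5 -19.6  81. ]
mark 392.6 167.1 10.8 [466.6 -20.1  81. ]
mark 392.1 168.4 9.6 [467.8 -20.5  81. ]
[456.78728943 -78.94554558] [466.93665301 -19.95664528] [10.14936358 58.9889003 ] along 59.855418571455516 lat -0.169727297571507 heading 80.76968519969209 201.48082111991442
```

```bash
python3 - <<'E'
from h import *
import pickle
d2=np.array([np.cos(np.radians(80.4)),np.sin(np.radians(80.4))])
G2=np.array([437.82,-193.18]); G3=G2+[9.7,59.0]; o=down(np.radians(170.4))
bot.reach([*G2,150],o); bot.movel([*G2,12.4],velocity=110); bot.grasp(60); p=np.array(bot.read_position()); print(p)
print(bot.movel([p[0]+9.7,p[1]+59,p[2]],velocity=30,stop_force=25),bot.read_position(),bot.read_force())
bot.wait(.3); bot.release(); bot.movel([*G3,150])
bot.reach([470,-80,270],down(np.pi/2)); bot.wait(.2)
c=cam('wrist'); pickle.dump(c,open('w6.pkl','wb')); cv2.imwrite('pics/w6.png',np.clip(c['image']*1.4,0,255).astype(np.uint8)); print(bot.read_clock())
E
```

```text
[ 437.93672102 -193.16890111   12.85227672]
False [ 447.45107283 -134.85368039   12.84434291] [-1.14168542 -5.51921408  2.01715131]
31.225
```

View pics/w6.png

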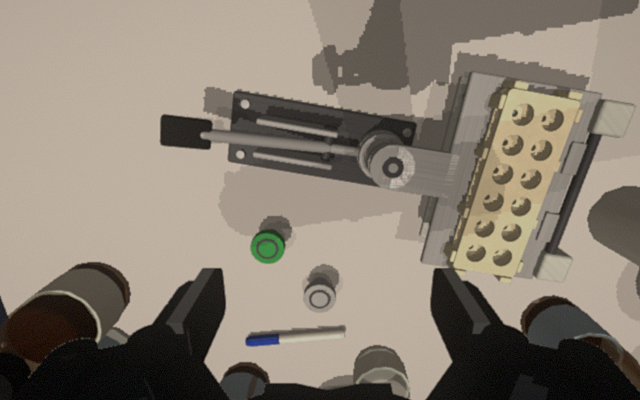

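The jack is in: the pad is at (186,132), the rear base corner at (234,92), and the saddle is hidden under the tongue. I'll check the displacement numerically by template-matching the pad and the rear base.

```bash
python3 - <<'E'
from h import *
import pickle
a=pickle.load(open('w5.pkl','rb'));b=pickle.load(open('w6.pkl','rb'))
def match(x0,x1,y0,y1,z):
    T=a['image'][y0:y1,x0:x1]; S=b['image'][y0-20:y1+40,x0:x1+100]
    r=cv2.matchTemplate(S,T,cv2.TM_CCOEFF_NORMED); _,v,_,(x,y)=cv2.minMaxLoc(r)
    u0=np.array([(x0+x1)/2,(y0+y1)/2]); u1=u0+[x,y-20]
    print(round(v,3),u1-u0,(ray(b,*u1,z)-ray(a,*u0,z)).round(1))
match(172,200,75,112,8); match(165,200,135,165,8); match(85,150,98,143,80)
m=b['image'].max(axis=2)<45; m[:, :150]=0; m[:,215:]=0; m[:110]=0; m[155:]=0
n,l,s,ce=cv2.connectedComponentsWithStats(m.astype(np.uint8)); i=1+s[1:,4].argmax(); print(s[i],ce[i],ray(b,*ce[i],83))
E
```

```text
0.967 [55.  9.] [ 9.4 58.6  0. ]
0.948 [52.  8.] [ 9.2 58.2  0. ]
0.943 [66. 11.] [ 9.9 58.6  0. ]
[ 161  115   51   34 1361] [184.19691403 131.63262307] [ 432.9412336  -211.11728272   83.        ]
```

Measured displacement is (9.5,58.5) against (10.1,59.0) wanted, so the saddle is within 1 mm of centre. Next I'll push the handle down along its arc with closed fingers.

```bash
python3 - <<'E'
from h import *
import pickle
d2=np.array([np.cos(np.radians(80.6)),np.sin(np.radians(80.6))]); piv=np.array([466.5,-20.5])-60*d2
o=down(np.radians(170.4))
def P(h): # arc point, h = pad-face height
    return [*(piv-np.sqrt(140**2-(h-30)**2)*d2),h]
bot.grasp(40)
bot.reach([*P(83)[:2],130],o); bot.movel([*P(83)[:2],90],velocity=100); bot.wait(.2); f0=np.array(bot.read_force())
for h in (82,74,66,58,50,44,39):
    s=bot.movel(P(h),velocity=40,stop_force=40)
    print(h,s,np.round(bot.read_position(),1),(np.array(bot.read_force())-f0).round(1))
    if s: break
s=bot.movel(P(34),velocity=15,stop_force=22); bot.wait(.3)
print(s,np.round(bot.read_position(),1),(np.array(bot.read_force())-f0).round(1),bot.read_clock())
t=cam('top');s=cam('scene');w=cam('wrist'); pickle.dump((t,s,w),open('w7.pkl','wb'))
m=np.zeros((600,800,3),np.uint8); m[:400,:640]=w['image']
m[400:,:400]=cv2.resize(s['image'][160:260,260:460],(400,200),interpolation=cv2.INTER_CUBIC); m[400:,400:]=cv2.resize(t['image'][150:250,260:460],(400,200),interpolation=cv2.INTER_CUBIC)
cv2.imwrite('pics/w7.png',np.clip(m*1.4,0,255).astype(np.uint8))
E
```

```text
82 False [ 435.7 -207.9   81.9] [0.7 1.5 1.4]
74 False [ 435.2 -210.8   73.9] [1.4 2.2 1.3]
66 False [ 434.9 -213.    66.5] [0.6 4.6 7.7]
58 False [ 434.6 -214.8   58.5] [0.6 4.6 7.4]
50 False [ 434.4 -216.1   50.5] [0.8 6.2 8.5]
44 False [ 434.3 -216.8   44.5] [-0.2  4.7  7.7]
39 False [ 434.1 -217.2   39.6] [0.  5.4 8.4]
False [ 434.1 -217.4   34.9] [-0.1  6.4 10.3] 37.375
```

View pics/w7.png

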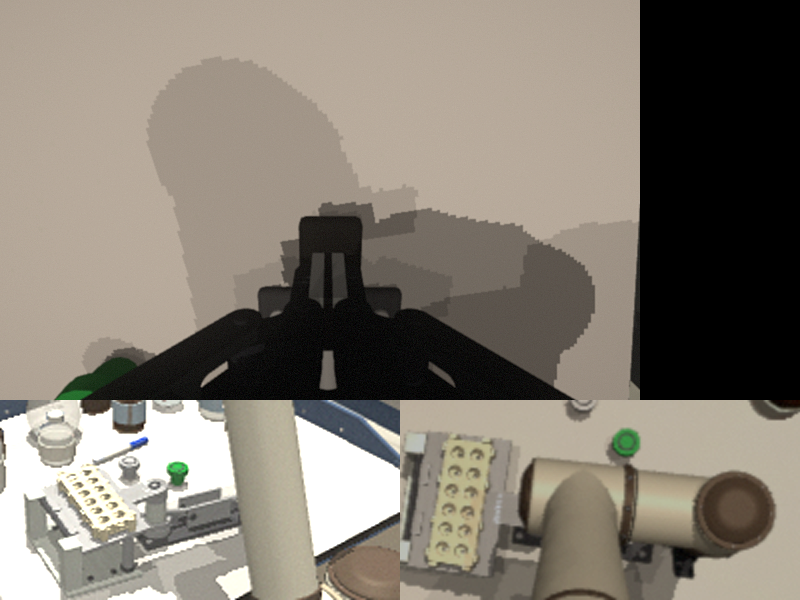

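The scene crop shows the tongue mark at about scene (338,202.5), with the saddle beneath it and the platform rack in place. I'll push on to the hard stop and check the tilt from the mark's height.

```bash
python3 - <<'E'
from h import *
import pickle
s=pickle.load(open('w7.pkl','rb'))[1]
for z in (81,90,94,98,100): print(z,proj(s,[467,-20,z]).round(1))
p=np.array(bot.read_position())
for z in (32.5,31,29.5,28):
    r=bot.movel([434,-217.6,z],velocity=15,stop_force=15); f=np.array(bot.read_force()); print(z,r,np.round(bot.read_position(),1),f.round(1))
    if r or f[2]>24: break
bot.wait(.5); f=bot.read_force(); print(np.round(bot.read_position(),1),np.round(f,1),bot.read_clock())
c=cam('scene'); pickle.dump(c,open('w8.pkl','wb'))
o=pickle.load(open('c0.pkl','rb'))['scene']
ring(o,338,206,81,2,6,12,'mark0'); ring(c,338,202,98,2,6,12,'mark')
m=np.hstack([cv2.resize(k['image'][180:240,270:370],(400,480),interpolation=cv2.INTER_CUBIC) for k in (o,c)]); cv2.imwrite('pics/m8.png',m)
E
```

```text
81 [336.9 206.5]
90 [336.9 204.2]
94 [337.  203.2]
98 [337.  202.2]
100 [337.  201.7]
32.5 False [ 434.2 -217.5   34.2] [-4.   6.2 16.7]
31 False [ 434.3 -217.5   33.5] [-4.4  6.5 23.2]
29.5 False [ 434.3 -217.5   33. ] [-6.3  8.8 31.6]
[ 434.3 -217.5   33. ] [-6.6  8.4 31.1] 38.775
mark 337.4 201.9 2.8 [467.7 -22.1  98. ]
```

View pics/m8.png

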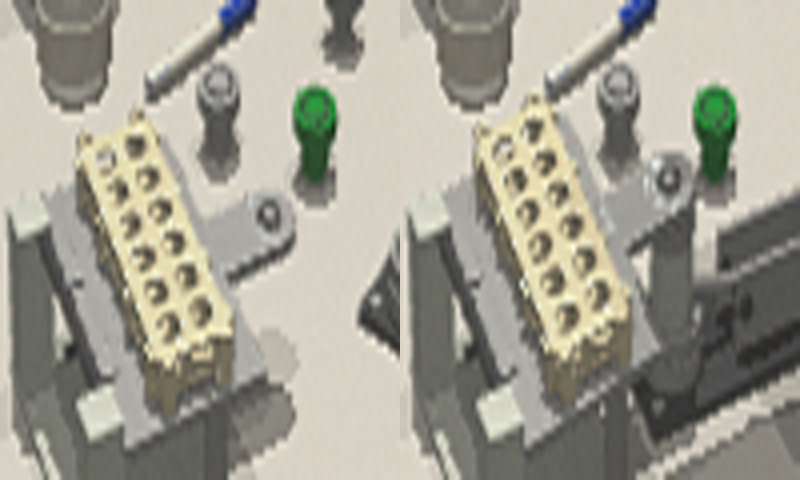

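The left half is before and the right half is now. The mark has risen from row 206 to 202, about 17 mm, and the saddle and ram column carry the tongue. The rack is in place and the handle is hard on its stop, so I'm handing in.

```bash
python3 -c "
from plant import bot
print(bot.close_job())"
```

```text
the job is handed in; nothing more can be done
None
```

I handed the job in with the thin-shank post seated in the ram, the jack within about 1 mm of the lift pad's centre by camera, the platform raised about 17 mm (about 0.095 rad), and the handle still held on its stop; the judge gave no verdict.

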